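# Press a shoe tree's heel block home with a ratchet clamp, then free it

### The arm

A 6-joint arm with a two-finger parallel gripper is mounted at the origin on the work surface. World frame = base frame: x ahead of the robot, y to its left, z up, the work surface at z = 0. Lengths are in m, angles in rad, forces in N, time in s.
With the tool pointing down it reaches from about 0.3 to 0.775 m from the base axis. Payload 14.6 kg.
Tool frame: the origin (TCP) lies at the very end of the fingers, on their centre line; the grasp point (between the pads) lies 19 mm behind it; y points along the fingers, z is the direction in which the jaws open and shut, and the axes are right-handed (so a half turn about y gives the same grasp; the last joint's range is limited). The gripper opens to 94 mm and grips with 3 to 60 N. Pads are 16 mm wide; open, the fingers measure 119 mm over their backs; the gripper's body (75 mm by 177 mm) begins 78 mm behind the grasp point.
Start: joints at [1.092, 0.3, 1.521, -0, 1.321, -0.067], TCP at [0.22, 0.504, 0.205] pointing down, gripper open.
Joint ranges: [-3.03, 3.03], [-0.79, 2.21], [0.23, 2.52], [-1.04, 4.18], [0, 3.07], [-2.55, 2.55]. Speed limits (rad/s): [2.22, 2.22, 2.57, 3.14, 3.14, 3.14].

### API

Orientations are given as [roll, pitch, yaw] about the fixed x, y, z axes, in that order (R = Rz(yaw) Ry(pitch) Rx(roll)).
In Python, from station import get_obs, camera, job gives the robot as it stands.
- The arm moves only by the tool step_arm, never from a script. Its argument "targets" is a list of rows, each a list of 6 numbers: the shift along the tool's x, y, z in mm, then the turn, a rotation vector about the tool's x, y, z in degrees. In form: [[dx, dy, dz, rx, ry, rz], ...]. A call has 1 to 12 rows; each row shifts and turns the commanded pose from where the row before left it, along the tool's axes as they then stand; what a row does not reach is not made up. A row lasts 1/8 s, in which the tool goes at most 62.5 mm and 10.7 degrees, less where a joint would pass 70% of its speed; a pose out of reach is approached as far as the arm can. A call is refused whole if a number of a shift passes 62.5 or a number of a turn 10.7, either way. A call with a gripper value outside its range is refused whole. "gripper" is the opening, from -1 (shut) to 1 (fully open), set as the call begins (left out, the last holds). The fingers move at their own pace and stop on an object; "squeeze" is the grip in N (left out, the last holds). Time passes only in rows, so rows that do not move let the fingers close. It gives the time, the measured TCP pose, the force and the opening at its end, in the units of the state.
- get_obs(): the state, without advancing time (a new reading comes with each control period).
- camera(name): name is "side" or "top"; returns a dict with "pixels" (420x560x3 uint8, red, green, blue), "intrinsics" (3x3 intrinsics, pixels), "R" (3x3) and "t" (3): a world point X has camera coordinates R X + t. Camera axes: x right, y down, z forward; pixel columns grow to the right and rows downward; lengths in m; the calibration is good to about 2 mm. A picture is of the moment at which its call begins. There is no depth.
- job.hand_in(): hands the job in, once; it reports no verdict.
The state is a dict: "time_s": time; "qpos": joint angles; "joint_vel": joint speeds; "tau": joint torques, N m; "ee_pos": TCP position; "eef_rot": TCP orientation; "force": force on the tool from outside, world axes, zero at the start; "moment": the same for the moment, N m; "grip_width": finger opening in m.
Only numpy, scipy, OpenCV 4.12 (cv2) and the standard library are available. Lean on these libraries where they do the work, as an engineer would, in place of code of your own. Each camera call takes 0.05 s, during which the arm holds its last target.

### The job

The heel block of the mahogany shoe tree in the ratchet clamp is standing off its forepart: pump the clamp's orange trigger down, stroke after stroke, until the heel block is fully home and the trigger goes stiff under your finger (about 18 N), so that the clamp stays tight when you let the trigger right up. Squeeze no harder than that, or the lacquer bruises. Then press the red release so that the jaw springs all the way back, leaving the tree joined; do not touch the tree or shift the other things on the shelf.

Things in the scene. Friction and masses are not known exactly. Their poses are not given: they have to be found in the camera images.
- clamp: The ratchet clamp, fixed on the shelf: a dark steel rail 44 mm wide along its own y, with a black pump housing (50 mm in x, 85 mm in y, top 106 mm above the shelf). Origin on the shelf under the housing, 17 mm from its trigger end; +y is the way the jaw advances, within 0.45 rad of the robot's left; z up. The trigger lies at -y, the release on the housing, then jaw and tree at +y.
- trigger (a joint): Angle of the trigger (rad): 0 = let up (sprung), 0.42 = fully down on a hard stop. Pressing down pulls the jaw on through a toothed bar, 36 mm per rad, less up to 5 mm lost before a tooth is picked up; a full stroke gains about 9 to 14 mm. Let up, the trigger springs back and a pawl keeps the jaw, after it falls back up to 1.25 mm to the last tooth.
- trigger_press (a point): Press point on the orange trigger, an almost level paddle 36 mm wide (clamp x), 112 mm long (clamp y): top face, middle line, 90 mm from its hinge, about 122 mm above the shelf when let up. Press with shut fingers; it goes straight down 37 mm. Push: free 3-5 N, heel sliding 6-9 N, block home: rises about 2 N per mm. Squeeze = about 2.4 x (push - 5 N). Tight at 17-19 N; on the hard stop first, pump again.
- jaw (a joint): Travel of the orange sliding jaw (m): 0 = fully back, grows as it advances, at most 0.055. It carries a sprung rubber pad (12 N per mm) that meets the heel block after 2 to 36 mm; the block is home after about 14 to 41 mm and tight some 3 mm later. A light spring pulls the jaw back when the release is pressed.
- release (a joint): Travel of the red release (m): 0 = up, 0.007 = fully down; sprung. Fully down it lifts the pawls and the jaw runs back within about 1 s.
- release_top (a point): Centre of the top of the red round release button, 26 mm across, 118 mm above the shelf, standing 12 mm proud of the housing. Press it straight down 6 to 7 mm with shut fingers (6 to 15 N, most when the clamp is tight) and keep it down until the jaw is back.
- tree: The mahogany forepart of the shoe tree (68 mm wide, 124 mm long, 32 to 78 mm above the shelf) with the clamp's fixed orange tail jaw behind its toe; it does not move. Origin on the shelf under the joint face, +y to the toe, as the clamp's y. It carries the heel block.
- heel: The mahogany heel block, 50 mm wide, 65 mm long, 46 mm high, sliding on two brass dowels along y; origin at the middle of its joint face, 55 mm above the shelf. It needs about 6 N of squeeze to slide and stays where it is pushed. More than 42 N of squeeze bruises it.
- heel_face (a point): Top edge of the heel block's joint face, on the middle line, 78 mm above the shelf.
- tree_face (a point): The matching point on the forepart's joint face. The distance between the two is the open gap: 5 to 12 mm at the start, 0 when the block is home.
- dish: Small pale enamelled dish, 100 mm across, 22 mm high, loose, standing near the clamp; origin under its centre. Leave alone.
- shoehorn: Tortoiseshell-effect shoehorn, 320 mm long, 42 mm wide, 10 mm high, lying loose along the clamp; origin near its middle, on the shelf. Leave alone.
- spare_tree: The other mahogany shoe tree of the pair, whole, 194 mm long, 68 mm wide, 46 mm high, lying loose; origin on the shelf under its joint. Leave alone.
- stretcher: Chrome shoe stretcher with a turning key, 175 mm long, 70 mm wide, 36 mm high, lying loose; origin under its block. Leave alone.
There are look-alikes about, which are no part of the job. Leave any blue or pink look-alike of the tree alone.

How it is judged:
By the outcome, as a careful person would: the job done as asked, in the order asked, and still so for the second after the job is handed in, with the robot touching nothing.
It also fails if it takes over 51 s, if anything falls off the work surface, if the arm or the gripper's body presses on something with over 40 N, if the wrist force passes 120 N, or if a joint passes its speed limit or range.

## Working session

There is one attempt and no reset: what is moved stays moved. The work goes in short steps, Python scripts to look and compute and a tool call to move; the robot and the scene stay as the last step left them, time stands still between calls to the robot, and variables do not carry over. Pictures are saved under pics/ and viewed, and the job is handed in when it is done.

Besides the shell and the picture viewer there is one more tool, called after ">>>" as name(argument=value, ...), one argument or row to a line, values as JSON. step_arm: Moves the arm, as the interface text tells. Its arguments: {"type":"object","properties":{"targets":{"type":"array","items":{"type":"array","items":{"type":"number"}}},"gripper":{"type":"number"},"squeeze":{"type":"number"}},"required":["targets"]}

```bash
mkdir -p pics
cat > h.py <<'E'
import numpy as np,cv2
from station import get_obs,camera,job
def snap(n,f):
    c=camera(n);cv2.imwrite(f'pics/{f}.png',cv2.cvtColor(c['pixels'],cv2.COLOR_RGB2BGR));np.savez(f'pics/{f}.npz',**c);return c
def load(f): return dict(np.load(f'pics/{f}.npz'))
def back(c,u,v,z):
    d=c['R'].T@np.linalg.inv(c['intrinsics'])@np.array([u,v,1.]);o=-c['R'].T@c['t'];return o+d*(z-o[2])/d[2]
def proj(c,X):
    p=c['intrinsics']@(c['R']@np.asarray(X)+c['t']);return p[:2]/p[2]
E
python3 - <<'E'
from h import *
o=get_obs();print({k:np.round(v,3) for k,v in o.items()})
for n in('top','side'):
    c=snap(n,n+'0');print(n,(-c['R'].T@c['t']).round(3))
E
```

```text
{'time_s': np.float64(0.0), 'qpos': array([ 1.092,  0.3  ,  1.522, -0.   ,  1.321, -0.067]), 'joint_vel': array([ 0.002, -0.   , -0.001, -0.   , -0.002,  0.   ]), 'tau': array([-1.0000e-03, -5.3180e+01, -3.5275e+01,  7.1000e-02,  2.4000e-02,
       -0.0000e+00]), 'ee_pos': array([0.22 , 0.504, 0.205]), 'eef_rot': array([-1.572,  0.   , -0.412]), 'force': array([-0.187,  0.378, -0.533]), 'moment': array([ 0.012, -0.041, -0.038]), 'grip_width': np.float64(0.094)}
top [0.374 0.086 1.161]
side [ 0.289 -0.812  1.02 ]
```

View pics/top0.png

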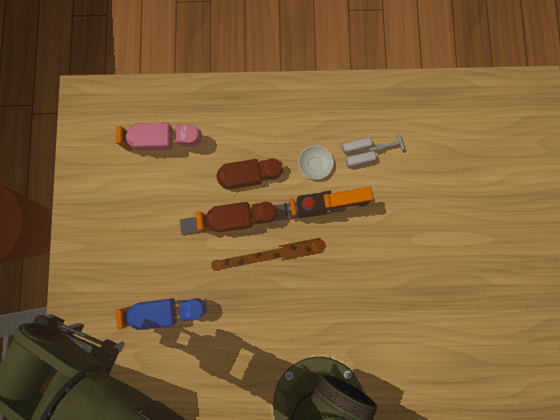

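View pics/side0.png

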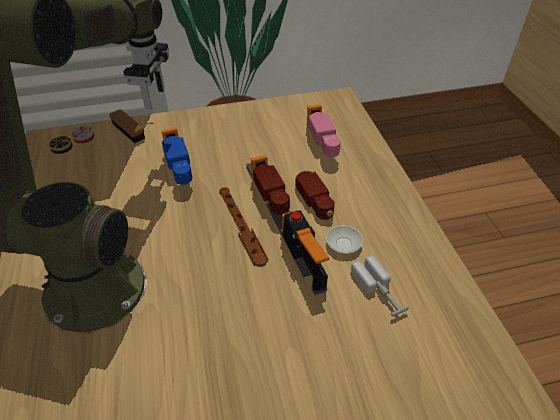

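In the top picture, the candidates for the tree are:
- pink look-alike at (160,135)
- blue look-alike at (165,313)
- loose spare tree at (250,172)
- mahogany tree in the railed clamp at (235,215), with the orange trigger at (350,197) and the red release at (308,203)

The last one fits the description. I'll check it in a crop.

Run:
```python
from h import *
c=load('top0');a=cv2.cvtColor(c['pixels'],cv2.COLOR_RGB2BGR)[140:250,175:395]
s=load('side0');b=cv2.cvtColor(s['pixels'],cv2.COLOR_RGB2BGR)[145:300,230:400]
cv2.imwrite('pics/ct.png',cv2.resize(a,None,fx=3.6,fy=3.6,interpolation=2))
cv2.imwrite('pics/cs.png',cv2.resize(b,None,fx=3.8,fy=3.8,interpolation=2))
for n,c in(('top',c),('side',s)):
    h=cv2.cvtColor(c['pixels'],cv2.COLOR_RGB2HSV)
    m=cv2.inRange(h,(10,190,150),(22,255,255));k,l,st,ce=cv2.connectedComponentsWithStats(m)
    print(n,'orange',[(ce[i].round(1),st[i]) for i in range(1,k) if st[i][4]>25])
    if n=='top':
        for i in range(1,k):
            if st[i][4]>25: print(cv2.minAreaRect(np.argwhere(l==i)[:,::-1].astype(np.float32)))
    m=cv2.inRange(h,(0,200,130),(5,255,255))|cv2.inRange(h,(175,200,130),(180,255,255));k,l,st,ce=cv2.connectedComponentsWithStats(m)
    print(n,'red',[(ce[i].round(1),st[i]) for i in range(1,k) if st[i][4]>25])
    for i in range(1,k):
        if st[i][4]>25: print(back(c,*ce[i],.118).round(4))
```

```text
top orange [(array([118., 134.]), array([116, 126,   5,  17,  83], dtype=int32)), (array([348.5, 196.6]), array([324, 187,  49,  20, 616], dtype=int32)), (array([292.4, 206.3]), array([290, 199,   6,  16,  60], dtype=int32)), (array([198.7, 220.3]), array([196, 211,   7,  19,  89], dtype=int32)), (array([118.1, 318.7]), array([116, 310,   5,  19,  88], dtype=int32))]
((118.0, 134.0), (16.0, 4.0), 90.0)
((348.0872802734375, 196.6610565185547), (13.149755477905273, 48.02267837524414), 79.99201965332031)
((292.4053955078125, 206.43243408203125), (15.45350456237793, 3.6167776584625244), 80.53767395019531)
((198.8564453125, 220.06436157226562), (18.010173797607422, 5.074689865112305), 84.2894058227539)
((118.0, 319.0), (18.0, 4.0), 90.0)
top red [(array([308.1, 202.5]), array([304, 199,   9,   8,  56], dtype=int32))]
[0.5288 0.0204 0.118 ]
side orange [(array([169.1, 129.6]), array([162, 128,  15,   4,  29], dtype=int32)), (array([259.2, 157.2]), array([252, 155,  15,   5,  36], dtype=int32)), (array([312. , 244.9]), array([297, 228,  32,  33, 436], dtype=int32))]
side red [(array([295.6, 214.4]), array([292, 212,   9,   6,  34], dtype=int32))]
[0.5316 0.0208 0.118 ]
```

View pics/ct.png

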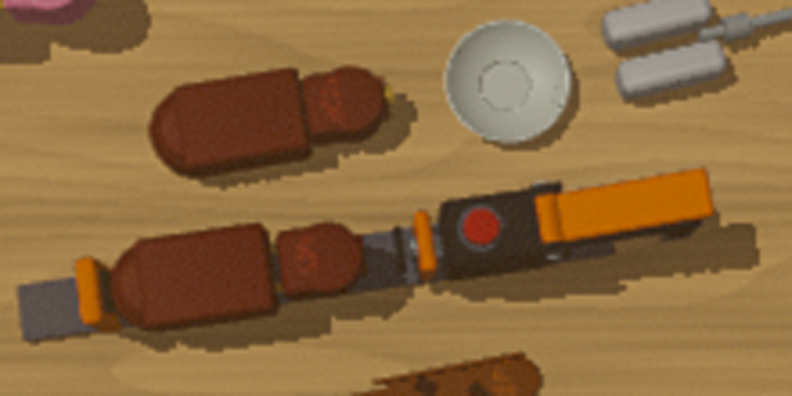

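View pics/cs.png

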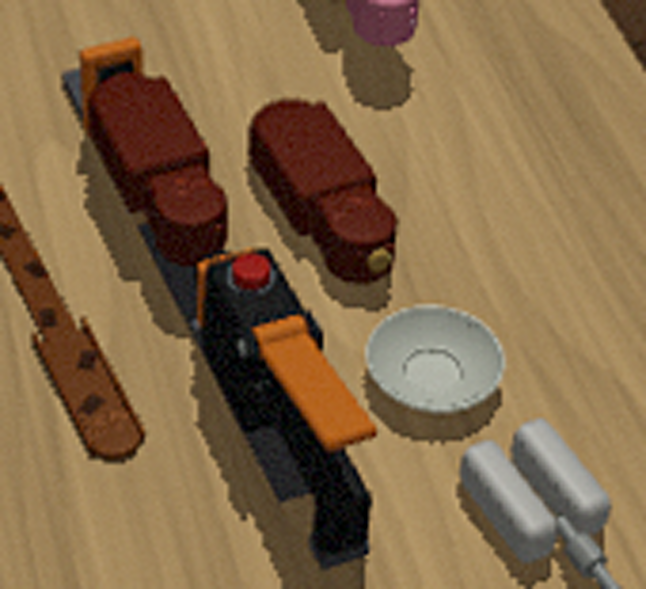

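The crop confirms the choice: the railed clamp holds the two-part mahogany tree, with a visible gap. The trigger runs from about (325,200) to (373,193).

Run:
```python
from h import *
c=load('top0')
for u,v in((712,170),(714,214),(560,193),(563,240),(537,195),(546,243)):
    print((u,v),back(c,175+u/3.6,140+v/3.6,.122).round(4))
s=load('side0')
for u,v in((330,445),(374,432),(256,330),(302,318)):
    print('side',(u,v),back(s,230+u/3.8,145+v/3.8,.122).round(4))
# tree/clamp direction: tail jaw and moving jaw centres
m=lambda p:np.array(p)
T=back(c,348.1,196.7,.122);print(T)
A=back(c,198.9,220.1,.09);J=back(c,292.4,206.4,.1);print(A,J)
r=back(c,308.1,202.5,.118)
for P in(T,A,J): d=(P-r);print(np.arctan2(-d[0],d[1]) if d[1]>0 else np.arctan2(d[0],-d[1]))
```

```text
(712, 170) [ 0.5647 -0.147   0.122 ]
(714, 214) [ 0.5328 -0.1469  0.122 ]
(560, 193) [ 0.5502 -0.0377  0.122 ]
(563, 240) [ 0.5163 -0.0387  0.122 ]
(537, 195) [ 0.5491 -0.0212  0.122 ]
(546, 243) [ 0.5143 -0.0265  0.122 ]
side (330, 445) [ 0.5388 -0.1444  0.122 ]
side (374, 432) [ 0.5682 -0.1412  0.122 ]
side (256, 330) [ 0.5194 -0.0419  0.122 ]
side (302, 318) [ 0.5514 -0.039   0.122 ]
[ 0.54125706 -0.08248043  0.122     ]
[0.49176575 0.30741496 0.09      ] [0.52196877 0.06064345 0.1       ]
0.12039994386386846
0.12835834674501403
0.1684057518480167
```

>>> step_arm(
  targets=[
    [20, 0, -16, 0, 0, 0],
    [35, 0, -28, 0, 0, 0],
    [40, 0, -32, 0, 0, 0],
    [40, 0, -32, 0, 0, 0],
    [40, 0, -32, 0, 0, 0],
    [40, 0, -32, 0, 0, 0],
    [40, 0, -32, 0, 0, 0],
    [40, 0, -32, 0, 0, 0],
    [40, 0, -32, 0, 0, 0],
    [40, 0, -32, 0, 0, 0],
    [40, 0, -32, 0, 0, 0],
    [40, 0, -32, 0, 0, 0],
  ],
  gripper=-1,
)

```text
time_s: 1.6
ee_pos: [0.4919, -0.0133, 0.2053]
eef_rot: [-1.571, 0.0, -0.412]
force: [0.4, 1.2, 0.5]
grip_width: 0.0005
```

>>> step_arm(
  targets=[
    [31, 0, -25, 0, 0, 0],
    [31, 0, -25, 0, 0, 0],
    [32, 0, -26, 0, 0, 0],
    [0, 0, 0, 0, -7.8, 0],
    [0, 0, 0, 0, -7.8, 0],
    [0, 25, 0, 0, -7.8, 0],
    [0, 25, 0, 0, -7.7, 0],
    [0, 10, 0, 0, 0, 0],
    [0, 0, 0, 0, 0, 0],
  ],
)

```text
time_s: 2.72
ee_pos: [0.547, -0.1189, 0.1452]
eef_rot: [-1.57, 0.001, 0.128]
force: [-0.3, 0.1, -0.6]
grip_width: 0.0005
```

Run:
```python
from h import *
c=snap('top','t1');s=snap('side','s1')
a=cv2.cvtColor(c['pixels'],cv2.COLOR_RGB2BGR)[140:250,175:395]
b=cv2.cvtColor(s['pixels'],cv2.COLOR_RGB2BGR)[145:300,230:400]
cv2.imwrite('pics/ct1.png',cv2.resize(a,None,fx=3.6,fy=3.6,interpolation=2))
cv2.imwrite('pics/cs1.png',cv2.resize(b,None,fx=3.8,fy=3.8,interpolation=2))
o=get_obs();print(o['ee_pos'],o['eef_rot'],o['force'],proj(s,o['ee_pos']))
```

```text
[ 0.54749961 -0.11904647  0.14631515] [-1.57123628e+00 -1.00975834e-03  1.29058533e-01] [ 0.14982667 -0.95215993 -0.90217667] [317.80811718 246.62915609]
```

View pics/ct1.png

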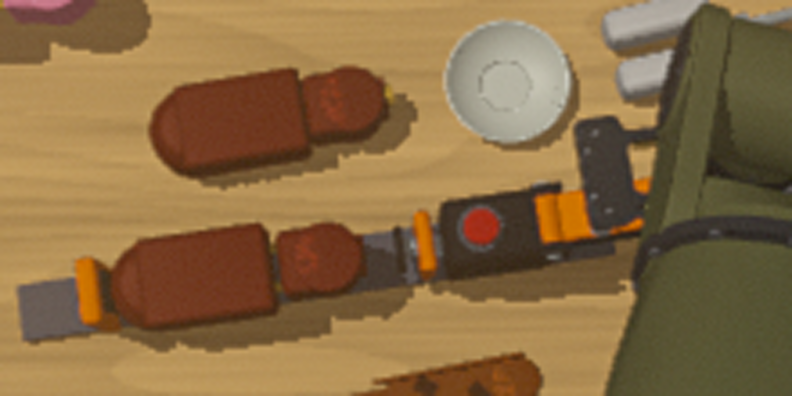

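View pics/cs1.png

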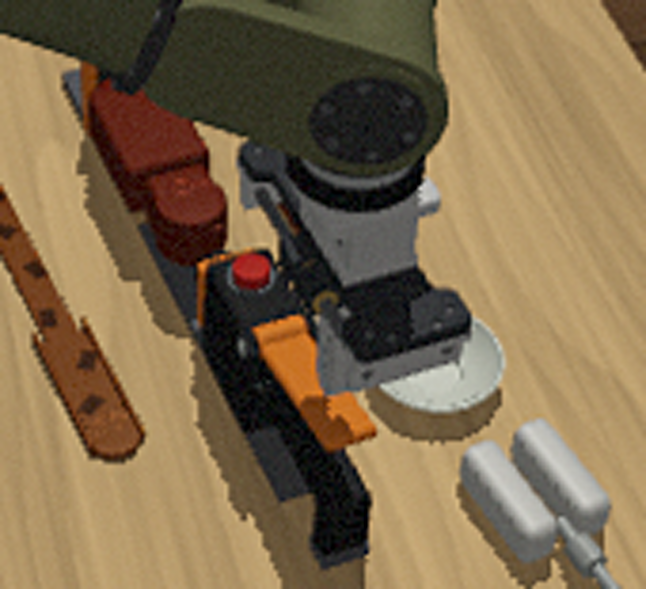

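The shut fingers stand above the paddle near its outer end, at about (322,247) in the side picture. I'll start the first stroke.

>>> step_arm(
  targets=[
    [0, 10, 0, 0, 0, 0],
    [0, 10, 0, 0, 0, 0],
    [0, 6, 0, 0, 0, 0],
    [0, 4, 0, 0, 0, 0],
    [0, 0, 0, 0, 0, 0],
  ],
)

```text
time_s: 3.45
ee_pos: [0.5472, -0.1191, 0.1155]
eef_rot: [-1.571, -0.0, 0.131]
force: [-0.3, -1.9, 3.7]
grip_width: 0.0003
```

>>> step_arm(
  targets=[
    [0, 5, 0, 0, 0, 0],
    [0, 6, 0, 0, 0, 0],
    [0, 6, 0, 0, 0, 0],
    [0, 5, 0, 0, 0, 0],
  ],
)

```text
time_s: 3.95
ee_pos: [0.5473, -0.1189, 0.0931]
eef_rot: [-1.571, -0.0, 0.131]
force: [1.2, -2.1, 5.6]
grip_width: 0.0008
```

>>> step_arm(
  targets=[
    [0, 5, 0, 0, 0, 0],
    [0, 2, 0, 0, 0, 0],
    [0, 0, 0, 0, 0, 0],
  ],
)

```text
time_s: 4.32
ee_pos: [0.5472, -0.1184, 0.0863]
eef_rot: [-1.57, 0.0, 0.131]
force: [2.4, 2.1, 4.7]
grip_width: 0.0003
```

Run:
```python
from h import *
c=snap('top','t2')
a=cv2.cvtColor(c['pixels'],cv2.COLOR_RGB2BGR)[140:250,175:395]
cv2.imwrite('pics/ct2.png',cv2.resize(a,None,fx=3.6,fy=3.6,interpolation=2))
o=get_obs();print(o['ee_pos'],o['eef_rot'],o['force'])
```

```text
[ 0.54712539 -0.11853884  0.08636776] [-1.57018697e+00  9.04559074e-05  1.31166397e-01] [1.39974074 1.80209286 4.50150475]
```

View pics/ct2.png

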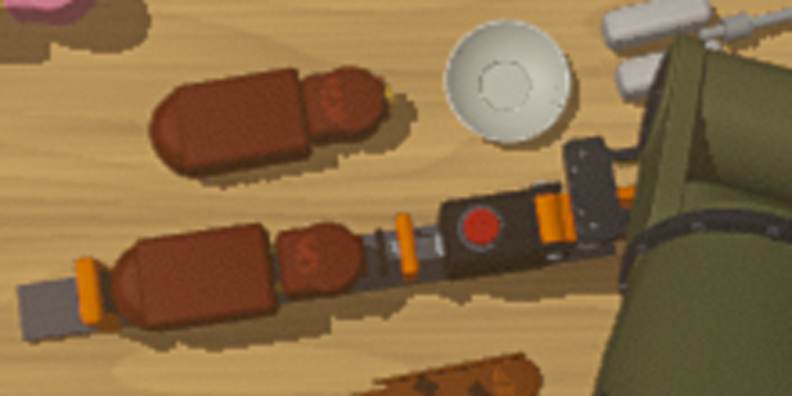

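Jaw moved from column 425 to 405 in the crop (about 13 mm). The pad is still short of the heel by about 10 mm. Next stroke.

>>> step_arm(
  targets=[
    [0, -15, 0, 0, 0, 0],
    [0, -20, 0, 0, 0, 0],
    [0, -6, 0, 0, 0, 0],
    [0, 0, 0, 0, 0, 0],
    [0, 10, 0, 0, 0, 0],
    [0, 8, 0, 0, 0, 0],
    [0, 6, 0, 0, 0, 0],
    [0, 5, 0, 0, 0, 0],
  ],
)

```text
time_s: 5.38
ee_pos: [0.5471, -0.1192, 0.098]
eef_rot: [-1.571, 0.0, 0.131]
force: [-1.2, -4.6, 5.3]
grip_width: 0.0006
```

>>> step_arm(
  targets=[
    [0, 3, 0, 0, 0, 0],
    [0, 3, 0, 0, 0, 0],
  ],
)

```text
time_s: 5.62
ee_pos: [0.5471, -0.1189, 0.0923]
eef_rot: [-1.571, 0.0, 0.131]
force: [-1.7, -2.0, 4.4]
grip_width: 0.0003
```

>>> step_arm(
  targets=[
    [0, 3, 0, 0, 0, 0],
    [0, 2, 0, 0, 0, 0],
    [0, 0, 0, 0, 0, 0],
  ],
)

```text
time_s: 6.0
ee_pos: [0.547, -0.1185, 0.0873]
eef_rot: [-1.57, 0.0, 0.131]
force: [-1.3, 1.2, 4.4]
grip_width: 0.0006
```

Run:
```python
from h import *
c=snap('top','t3')
a=cv2.cvtColor(c['pixels'],cv2.COLOR_RGB2BGR)[140:250,175:395]
cv2.imwrite('pics/ct3.png',cv2.resize(a,None,fx=3.6,fy=3.6,interpolation=2))
o=get_obs();print(o['ee_pos'],o['eef_rot'],o['force'])
```

```text
[ 0.5470389  -0.11856818  0.08735461] [-1.57014618e+00  2.81494422e-04  1.31106072e-01] [-1.85733375  2.01242523  4.08720705]
```

View pics/ct3.png

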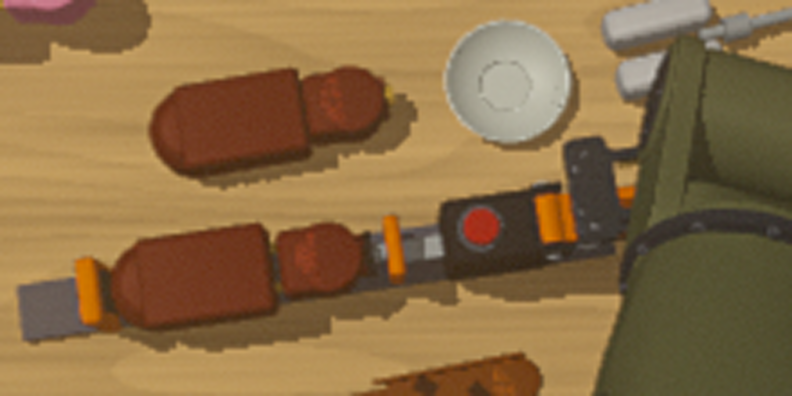

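Jaw is at column 393 and the pad is about to meet the heel. I'll go gently on the next stroke.

>>> step_arm(
  targets=[
    [0, -15, 0, 0, 0, 0],
    [0, -20, 0, 0, 0, 0],
    [0, -5, 0, 0, 0, 0],
    [0, 0, 0, 0, 0, 0],
    [0, 10, 0, 0, 0, 0],
    [0, 8, 0, 0, 0, 0],
    [0, 0, 0, 0, 0, 0],
  ],
)

```text
time_s: 6.92
ee_pos: [0.547, -0.1192, 0.1087]
eef_rot: [-1.571, 0.001, 0.131]
force: [-1.1, -2.9, 4.3]
grip_width: 0.0002
```

>>> step_arm(
  targets=[
    [0, 3, 0, 0, 0, 0],
    [0, 3, 0, 0, 0, 0],
  ],
)

```text
time_s: 7.18
ee_pos: [0.5472, -0.1195, 0.1037]
eef_rot: [-1.572, -0.0, 0.131]
force: [-1.7, -5.4, 7.2]
grip_width: 0.0002
```

>>> step_arm(
  targets=[
    [0, 2, 0, 0, 0, 0],
    [0, 2, 0, 0, 0, 0],
  ],
)

```text
time_s: 7.42
ee_pos: [0.5472, -0.1196, 0.0997]
eef_rot: [-1.572, -0.0, 0.131]
force: [-1.6, -5.5, 7.0]
grip_width: 0.0008
```

>>> step_arm(
  targets=[
    [0, 1.5, 0, 0, 0, 0],
    [0, 1.5, 0, 0, 0, 0],
  ],
)

```text
time_s: 7.68
ee_pos: [0.5472, -0.1195, 0.0968]
eef_rot: [-1.572, -0.0, 0.131]
force: [-1.7, -5.5, 7.3]
grip_width: 0.0008
```

>>> step_arm(
  targets=[
    [0, 1.5, 0, 0, 0, 0],
    [0, 1.5, 0, 0, 0, 0],
  ],
)

```text
time_s: 7.92
ee_pos: [0.5473, -0.1194, 0.0938]
eef_rot: [-1.572, -0.0, 0.131]
force: [-2.2, -3.3, 9.5]
grip_width: 0.0009
```

>>> step_arm(
  targets=[
    [0, 1.5, 0, 0, 0, 0],
    [0, 1.5, 0, 0, 0, 0],
  ],
)

```text
time_s: 8.18
ee_pos: [0.5473, -0.1193, 0.0911]
eef_rot: [-1.571, -0.001, 0.131]
force: [-2.8, -2.4, 12.4]
grip_width: 0.0005
```

>>> step_arm(
  targets=[
    [0, 1.5, 0, 0, 0, 0],
    [0, 1.5, 0, 0, 0, 0],
  ],
)

```text
time_s: 8.43
ee_pos: [0.5474, -0.1191, 0.0884]
eef_rot: [-1.571, -0.001, 0.131]
force: [-4.8, 0.1, 15.4]
grip_width: 0.0007
```

>>> step_arm(
  targets=[
    [0, 1, 0, 0, 0, 0],
    [0, 0, 0, 0, 0, 0],
  ],
)

```text
time_s: 8.68
ee_pos: [0.5473, -0.119, 0.0875]
eef_rot: [-1.571, -0.001, 0.131]
force: [-4.8, -1.2, 15.2]
grip_width: 0.0007
```

Run:
```python
from h import *
c=snap('top','t4')
a=cv2.cvtColor(c['pixels'],cv2.COLOR_RGB2BGR)[140:250,175:395]
cv2.imwrite('pics/ct4.png',cv2.resize(a,None,fx=3.6,fy=3.6,interpolation=2))
o=get_obs();print(o['ee_pos'],o['eef_rot'],o['force'],o['moment'])
```

```text
[ 0.54733219 -0.11897716  0.08746471] [-1.57104941e+00 -6.68931521e-04  1.31031400e-01] [-4.1354968  -1.00470176 15.51730876] [ 0.05401252  0.94170952 -0.00104238]
```

View pics/ct4.png

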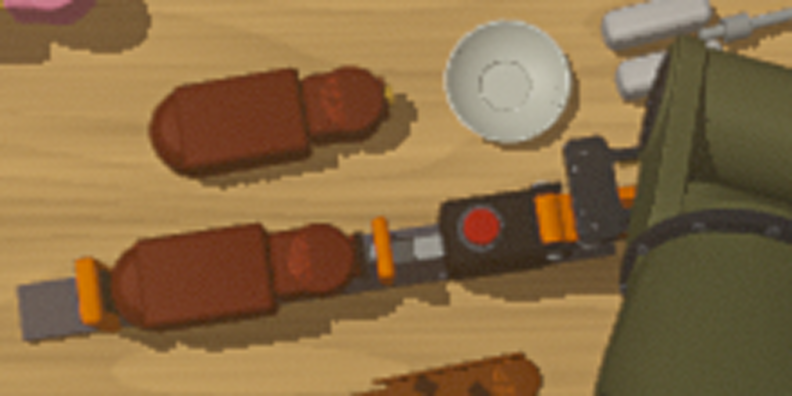

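The heel is closed on the forepart, with no gap at column 272. The force is 15.4 N and rising, so a little more.

>>> step_arm(
  targets=[
    [0, 1, 0, 0, 0, 0],
    [0, 0, 0, 0, 0, 0],
  ],
)

```text
time_s: 8.98
ee_pos: [0.5473, -0.1189, 0.0866]
eef_rot: [-1.571, -0.001, 0.131]
force: [-5.7, 0.2, 16.5]
grip_width: 0.0004
```

>>> step_arm(
  targets=[
    [0, 0.6, 0, 0, 0, 0],
    [0, 0, 0, 0, 0, 0],
  ],
)

```text
time_s: 9.22
ee_pos: [0.5474, -0.1189, 0.0861]
eef_rot: [-1.571, -0.001, 0.131]
force: [-5.5, 1.1, 18.0]
grip_width: 0.0004
```

18 N was reached close to the stop. I'll let the trigger right up and pump again, to make sure the stiffness is the block and not the hard stop.

>>> step_arm(
  targets=[
    [0, -10, 0, 0, 0, 0],
    [0, -20, 0, 0, 0, 0],
    [0, -12, 0, 0, 0, 0],
    [0, 0, 0, 0, 0, 0],
    [0, 8, 0, 0, 0, 0],
    [0, 5, 0, 0, 0, 0],
    [0, 0, 0, 0, 0, 0],
  ],
)

```text
time_s: 10.1
ee_pos: [0.5475, -0.1198, 0.1139]
eef_rot: [-1.572, -0.001, 0.131]
force: [-2.4, -4.5, 13.1]
grip_width: 0.0003
```

>>> step_arm(
  targets=[
    [0, 1, 0, 0, 0, 0],
    [0, 1, 0, 0, 0, 0],
  ],
)

```text
time_s: 10.35
ee_pos: [0.5476, -0.12, 0.1123]
eef_rot: [-1.573, -0.001, 0.131]
force: [-3.3, -6.4, 16.7]
grip_width: 0.0004
```

>>> step_arm(
  targets=[
    [0, 0.4, 0, 0, 0, 0],
    [0, 0, 0, 0, 0, 0],
  ],
)

```text
time_s: 10.6
ee_pos: [0.5476, -0.12, 0.112]
eef_rot: [-1.573, -0.001, 0.131]
force: [-2.4, -6.4, 16.5]
grip_width: 0.0008
```

>>> step_arm(
  targets=[
    [0, 0.6, 0, 0, 0, 0],
    [0, 0, 0, 0, 0, 0],
  ],
)

```text
time_s: 10.85
ee_pos: [0.5476, -0.1201, 0.1115]
eef_rot: [-1.573, -0.001, 0.131]
force: [-4.9, -6.5, 16.5]
grip_width: 0.0005
```

>>> step_arm(
  targets=[
    [0, 0.5, 0, 0, 0, 0],
    [0, 0, 0, 0, 0, 0],
  ],
)

```text
time_s: 11.1
ee_pos: [0.5476, -0.1201, 0.1111]
eef_rot: [-1.573, -0.001, 0.131]
force: [-3.0, -6.6, 17.1]
grip_width: 0.0006
```

Run:
```python
from h import *
for i in range(4):
    c=camera('top');o=get_obs();print(o['ee_pos'][2].round(5),o['force'].round(2))
```

```text
0.11108 [-3.6  -7.07 16.87]
0.11108 [-3.01 -6.3  16.77]
0.11109 [-3.58 -5.39 17.8 ]
0.11109 [-3.78 -6.08 17.72]
```

>>> step_arm(
  targets=[
    [0, 0.5, 0, 0, 0, 0],
    [0, 0, 0, 0, 0, 0],
  ],
)

```text
time_s: 11.55
ee_pos: [0.5476, -0.1202, 0.1106]
eef_rot: [-1.573, -0.001, 0.131]
force: [-2.8, -6.8, 17.0]
grip_width: 0.0004
```

Run:
```python
from h import *
for i in range(5):
    c=camera('top');o=get_obs();print(o['ee_pos'][2].round(5),o['force'].round(2))
```

```text
0.11058 [-3.31 -6.49 17.07]
0.11058 [-3.   -6.65 17.07]
0.11061 [-4.02 -6.79 17.57]
0.11058 [-2.93 -6.73 16.74]
0.11059 [-3.48 -8.33 17.14]
```

>>> step_arm(
  targets=[
    [0, -8, 0, 0, 0, 0],
    [0, -8, 0, 0, 0, 0],
    [0, 0, 0, 0, 0, 0],
    [0, 5, 0, 0, 0, 0],
    [0, 3, 0, 0, 0, 0],
    [0, 0, 0, 0, 0, 0],
  ],
)

```text
time_s: 12.55
ee_pos: [0.547, -0.119, 0.1176]
eef_rot: [-1.571, 0.0, 0.131]
force: [-0.6, -1.5, 3.3]
grip_width: 0.0003
```

>>> step_arm(
  targets=[
    [0, 1, 0, 0, 0, 0],
    [0, 1, 0, 0, 0, 0],
  ],
)

```text
time_s: 12.8
ee_pos: [0.5472, -0.1192, 0.1161]
eef_rot: [-1.571, -0.0, 0.131]
force: [-1.5, -3.1, 6.7]
grip_width: 0.0007
```

>>> step_arm(
  targets=[
    [0, 1, 0, 0, 0, 0],
  ],
)

```text
time_s: 12.92
ee_pos: [0.5472, -0.1193, 0.1153]
eef_rot: [-1.572, -0.0, 0.131]
force: [-2.7, -4.0, 9.0]
grip_width: 0.0004
```

>>> step_arm(
  targets=[
    [0, 1, 0, 0, 0, 0],
  ],
)

```text
time_s: 13.05
ee_pos: [0.5473, -0.1195, 0.1145]
eef_rot: [-1.572, -0.001, 0.131]
force: [-3.6, -4.7, 9.8]
grip_width: 0.0002
```

>>> step_arm(
  targets=[
    [0, 1, 0, 0, 0, 0],
  ],
)

```text
time_s: 13.18
ee_pos: [0.5473, -0.1196, 0.1137]
eef_rot: [-1.572, -0.001, 0.131]
force: [-4.8, -4.3, 12.2]
grip_width: 0.0007
```

>>> step_arm(
  targets=[
    [0, 0.7, 0, 0, 0, 0],
  ],
)

```text
time_s: 13.3
ee_pos: [0.5474, -0.1197, 0.1131]
eef_rot: [-1.572, -0.001, 0.131]
force: [-4.2, -5.7, 11.6]
grip_width: 0.0003
```

>>> step_arm(
  targets=[
    [0, 0.7, 0, 0, 0, 0],
  ],
)

```text
time_s: 13.42
ee_pos: [0.5474, -0.1198, 0.1126]
eef_rot: [-1.573, -0.001, 0.131]
force: [-4.9, -6.5, 13.8]
grip_width: 0.0004
```

>>> step_arm(
  targets=[
    [0, 0.7, 0, 0, 0, 0],
  ],
)

```text
time_s: 13.55
ee_pos: [0.5474, -0.1199, 0.112]
eef_rot: [-1.573, -0.001, 0.131]
force: [-5.5, -5.3, 15.0]
grip_width: 0.0005
```

>>> step_arm(
  targets=[
    [0, 0.7, 0, 0, 0, 0],
  ],
)

```text
time_s: 13.68
ee_pos: [0.5475, -0.1199, 0.1114]
eef_rot: [-1.573, -0.001, 0.131]
force: [-6.6, -6.2, 14.7]
grip_width: 0.0006
```

>>> step_arm(
  targets=[
    [0, 0.8, 0, 0, 0, 0],
  ],
)

```text
time_s: 13.8
ee_pos: [0.5475, -0.12, 0.1107]
eef_rot: [-1.573, -0.001, 0.131]
force: [-5.9, -6.5, 17.6]
grip_width: 0.0008
```

>>> step_arm(
  targets=[
    [0, 0.7, 0, 0, 0, 0],
    [0, 0, 0, 0, 0, 0],
  ],
)

```text
time_s: 14.05
ee_pos: [0.5475, -0.1201, 0.1102]
eef_rot: [-1.573, -0.001, 0.131]
force: [-6.8, -7.3, 17.4]
grip_width: 0.0005
```

Run:
```python
from h import *
for i in range(4):
    c=camera('top');o=get_obs();print(o['ee_pos'][2].round(5),o['force'].round(2))
```

```text
0.11019 [-7.18 -6.26 17.78]
0.11017 [-6.21 -7.18 16.84]
0.11019 [-6.93 -7.25 17.06]
0.11017 [-7.21 -6.72 17.91]
```

>>> step_arm(
  targets=[
    [0, 0.5, 0, 0, 0, 0],
    [0, 0, 0, 0, 0, 0],
    [0, 0, 0, 0, 0, 0],
  ],
)

```text
time_s: 14.62
ee_pos: [0.5475, -0.1201, 0.1098]
eef_rot: [-1.573, -0.002, 0.131]
force: [-7.7, -6.0, 18.6]
grip_width: 0.0005
```

Run:
```python
from h import *
for i in range(4):
    c=camera('top');o=get_obs();print(o['ee_pos'][2].round(5),o['force'].round(2))
```

```text
0.10977 [-6.75 -6.62 19.56]
0.10978 [-6.25 -7.88 18.07]
0.10975 [-6.12 -7.04 18.35]
0.10978 [-7.01 -6.97 18.33]
```

18.5 N, held well above the hard stop. I'll let the trigger right up and move over the release.

>>> step_arm(
  targets=[
    [0, -8, 0, 0, 0, 0],
    [0, -20, 0, 0, 0, 0],
    [0, -12, 0, 0, 0, 0],
    [0, 0, 30, 0, 0, 0],
    [0, 0, 40, 0, 0, 0],
    [1, 0, 40, 0, 0, 0],
    [0, 0, 30, 0, 0, 0],
    [0, 0, 0, 0, 0, 0],
  ],
)

```text
time_s: 15.82
ee_pos: [0.5295, 0.0215, 0.1479]
eef_rot: [-1.571, 0.0, 0.134]
force: [0.2, -0.4, -0.5]
grip_width: 0.0003
```

Run:
```python
from h import *
c=snap('top','t5');s=snap('side','s5')
a=cv2.cvtColor(c['pixels'],cv2.COLOR_RGB2BGR)[140:250,175:395]
b=cv2.cvtColor(s['pixels'],cv2.COLOR_RGB2BGR)[145:300,230:400]
cv2.imwrite('pics/ct5.png',cv2.resize(a,None,fx=3.6,fy=3.6,interpolation=2))
cv2.imwrite('pics/cs5.png',cv2.resize(b,None,fx=3.8,fy=3.8,interpolation=2))
o=get_obs();print(o['ee_pos'],o['eef_rot'],o['force'])
```

```text
[0.52987416 0.01967329 0.14793642] [-1.57085259e+00  1.67336549e-04  1.31428302e-01] [ 0.17191234  0.25412913 -1.18198211]
```

View pics/ct5.png

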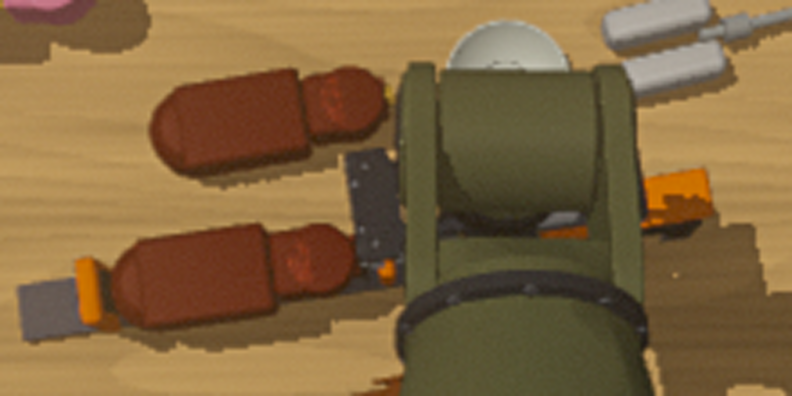

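View pics/cs5.png

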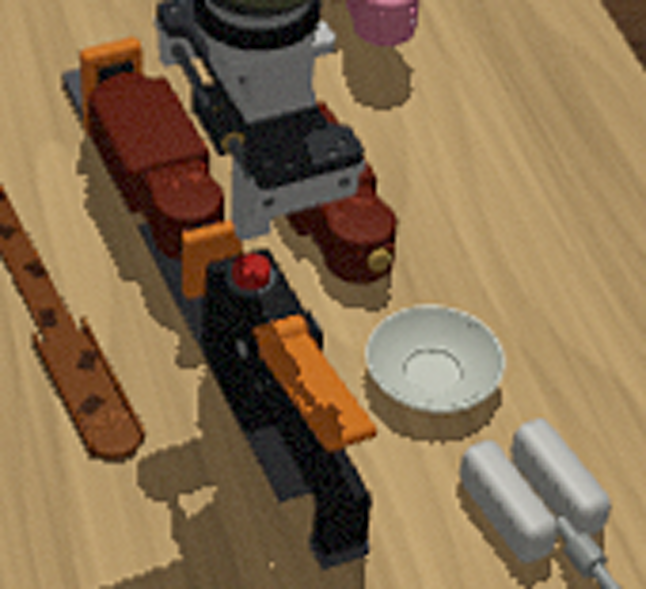

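The trigger is fully up and the jaw is still forward against the closed block. The shut fingers are above the red button, and their shadow falls on it at (296,216). Pressing the release.

>>> step_arm(
  targets=[
    [0, 15, 0, 0, 0, 0],
    [0, 12, 0, 0, 0, 0],
    [0, 3, 0, 0, 0, 0],
    [0, 2, 0, 0, 0, 0],
    [0, 2, 0, 0, 0, 0],
  ],
)

```text
time_s: 16.55
ee_pos: [0.5299, 0.0195, 0.1145]
eef_rot: [-1.571, -0.0, 0.131]
force: [-3.4, -2.2, 5.3]
grip_width: 0.0002
```

>>> step_arm(
  targets=[
    [0, 1, 0, 0, 0, 0],
    [0, 1, 0, 0, 0, 0],
    [0, 0, 0, 0, 0, 0],
  ],
)

```text
time_s: 16.92
ee_pos: [0.5299, 0.0195, 0.1123]
eef_rot: [-1.571, 0.0, 0.131]
force: [-3.0, -1.5, 6.7]
grip_width: 0.0005
```

>>> step_arm(
  targets=[
    [0, 0.8, 0, 0, 0, 0],
    [0, 0, 0, 0, 0, 0],
    [0, 0, 0, 0, 0, 0],
    [0, 0, 0, 0, 0, 0],
  ],
)

```text
time_s: 17.42
ee_pos: [0.5299, 0.0195, 0.1116]
eef_rot: [-1.571, 0.0, 0.131]
force: [-3.5, -1.7, 7.3]
grip_width: 0.0004
```

Run:
```python
from h import *
s=snap('side','s6')
b=cv2.cvtColor(s['pixels'],cv2.COLOR_RGB2BGR)[145:300,230:400]
cv2.imwrite('pics/cs6.png',cv2.resize(b,None,fx=3.8,fy=3.8,interpolation=2))
```

```text
(no output)
```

View pics/cs6.png

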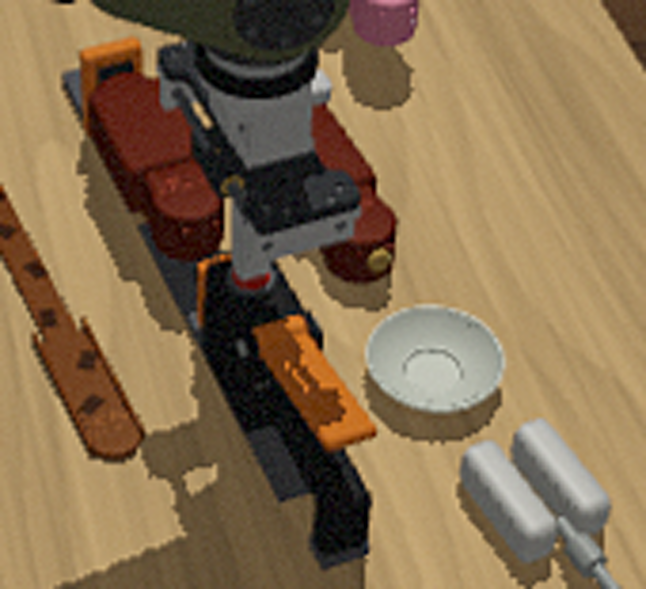

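The jaw has run back to its starting place (orange edge at crop (203,290), as in the first picture). I'll hold a second longer, then lift away.

>>> step_arm(
  targets=[
    [0, 0.4, 0, 0, 0, 0],
    [0, 0, 0, 0, 0, 0],
    [0, 0, 0, 0, 0, 0],
    [0, 0, 0, 0, 0, 0],
    [0, 0, 0, 0, 0, 0],
    [0, 0, 0, 0, 0, 0],
    [0, 0, 0, 0, 0, 0],
    [0, 0, 0, 0, 0, 0],
  ],
)

```text
time_s: 18.48
ee_pos: [0.5298, 0.0195, 0.1112]
eef_rot: [-1.571, 0.0, 0.131]
force: [-4.4, -1.5, 8.8]
grip_width: 0.0002
```

>>> step_arm(
  targets=[
    [0, -8, 0, 0, 0, 0],
    [0, -20, 0, 0, 0, 0],
    [0, -40, 0, 0, 0, 0],
    [0, -30, 0, 0, 0, 0],
    [0, 0, -40, 0, 0, 0],
    [0, 0, -60, 0, 0, 0],
    [0, 0, -60, 0, 0, 0],
    [0, 0, -60, 0, 0, 0],
    [0, 0, -40, 0, 0, 0],
    [0, 0, 0, 0, 0, 0],
  ],
)

```text
time_s: 19.73
ee_pos: [0.5633, -0.2403, 0.2079]
eef_rot: [-1.57, 0.001, 0.128]
force: [0.5, -0.3, -1.5]
grip_width: 0.0006
```

Run:
```python
from h import *
c=snap('top','t7');s=snap('side','s7')
a=cv2.cvtColor(c['pixels'],cv2.COLOR_RGB2BGR)[140:250,175:395]
b=cv2.cvtColor(s['pixels'],cv2.COLOR_RGB2BGR)[145:300,230:400]
cv2.imwrite('pics/ct7.png',cv2.resize(a,None,fx=3.6,fy=3.6,interpolation=2))
cv2.imwrite('pics/cs7.png',cv2.resize(b,None,fx=3.8,fy=3.8,interpolation=2))
o=get_obs();print(o['ee_pos'],o['time_s'],o['force'])
```

```text
[ 0.56360589 -0.23762783  0.20839799] 19.825 [-0.29723377 -0.06868649  0.2312582 ]
```

View pics/ct7.png

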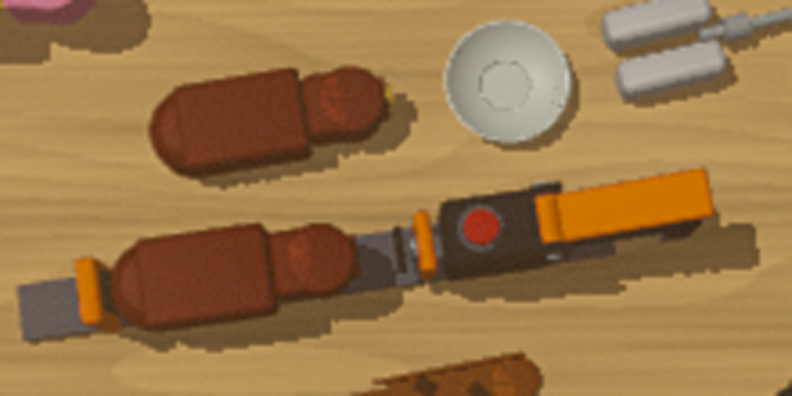

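View pics/cs7.png

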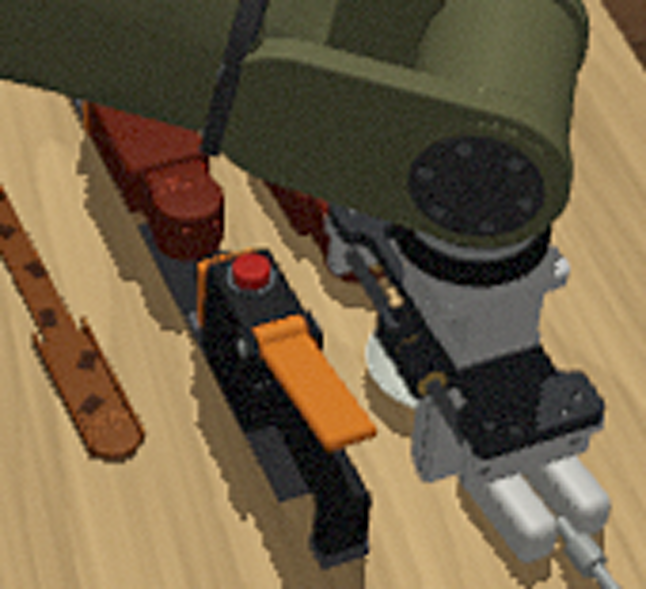

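The tree is joined with no gap at crop column 272. The jaw is fully back at column 425, as it was at the start. The trigger and release are up, and nothing else has moved.

```bash
python3 -c "
from station import job;print(job.hand_in())"
```

```text
the job is handed in; nothing more can be done
None
```

The heel block is home, the clamp was pumped tight, and the red release then ran the jaw all the way back with the tree still joined. I handed the job in at about 20 s.

- **Pumping:** It took three strokes to bring the heel home. The third reached 18.0 N, but so near the bottom of the travel that it could have been the hard stop. I let the trigger up and pumped twice more, and it went stiff well above the stop both times. The last stroke averaged about 18.5 N.
- **Tightness:** With the trigger let right up, the jaw stayed forward against the closed block. I judged this from the pictures; the held squeeze itself was not measured.
- **Release:** I held the red button down 6.5–7 mm for about 1.5 s (7–9 N).
- **Last checks:** The final pictures show no gap at the joint, the jaw in its starting place, the trigger and release up, and the neighbouring things where they were. The robot is clear of everything.

**Readings that don't fit neatly:** Single force readings scattered by about 1 N, with one up to 19.6 N. On the last stroke there were also sideways forces of about 7 N in both x and y, and the force rose about 1.5 N per mm rather than 2. By the formula given, even 19.6 N means about 35 N of squeeze, under the 42 N bruise limit.

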